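Centre the nodding skull on its plinth

TASK

The little nodding-skull figure was put back badly and stands close to the rim of its round concrete display plinth. With light fingertip taps slide it to the middle of the plinth, so that the margin is even all round to within about half a centimetre, then take the hand away and leave it standing upright and still. Do not grip or lift the figure, push it hard, or let it tip over or fall, and leave the plinth and everything else on the counter where it is.

Things in the scene. Friction and masses are not known exactly. Their poses are not given: they have to be found in the camera images.
- figure: top-heavy nodding-skull figure, loose, 60 mm tall, about 0.11 kg. Its foot is a black upright disc, 40 mm in diameter, 12 mm high. Pushed at the foot it slides (friction about 0.6, under 1 N); pushed at the skull it is likely to tip. Origin: centre of the foot's underside; z up; the face looks along -x. It may face any way; this does not matter. 2 to 3 cm off the plinth's middle at the start, on any side.
- skull_mid (a point): middle of the figure's white skull, 44 mm above the foot's underside. The skull is 31 mm across, 4 mm inside the foot's edge all round, spans 22 to 60 mm above the foot's underside and sits on a thin wire spring that rises from the foot; it nods up to 17 degrees any way when jolted and stills within about a second. Fingers that widen upwards can hit it before the foot
- plinth: plain upright cylinder of grey concrete, 80 mm in diameter and 45 mm high, loose, 0.54 kg, the one that carries the skull figure. Origin: centre of the underside; z up.
- plinth_top (a point): the middle of the plinth's flat top, 45 mm above the counter: the centre of the foot's underside belongs here
- riser: square dark wood display block 90 x 90 x 30 mm, loose, bears the tin; leave alone. Origin: centre of the underside
- tin: flat round aluminium wax tin, 70 mm in diameter, 30 mm high, stands on the wood block; leave alone. Origin: centre of the underside
- dropper: amber glass dropper bottle, 35 mm in diameter, 99 mm tall, stands on the counter; leave alone. Origin: centre of the underside
- comb: black plastic comb 180 x 36 x 5 mm, lies flat, its length along its y axis; leave alone. Origin: centre of the underside
- scissors: steel hairdressing scissors about 165 mm long and 9 mm high, lying, points to +y; leave alone. Origin: under the pivot
- brush: round hair brush 210 mm long, 42 mm in diameter, lying along its y axis, wood handle to -y; leave alone. Origin: on the counter under the joint of handle and barrel
- pump: white pump bottle, 58 mm in diameter, 168 mm tall, spout to its -x; leave alone. Origin: centre of the underside
- coins: white saucer with coins, 96 mm in diameter, 15 mm high; leave alone. Origin: centre of the underside
Things that resemble listed ones, but are neither listed nor needed, are in the scene too. Leave any pink or purple look-alike of the plinth alone.

How it is judged:
By the outcome, as a careful person would: the job done as asked, in the order asked, and still so for the second after the job is handed in, with the robot touching nothing.
It also fails if it takes over 45 s, if anything falls off the work surface, if the arm or the gripper's body presses on something with over 40 N, if the wrist force passes 120 N, or if a joint passes its speed limit or range.

ROBOT

A 6-joint arm with a two-finger parallel gripper is mounted at the origin on the work surface. World frame = base frame: x ahead of the robot, y to its left, z up, the work surface at z = 0. Lengths are in m, angles in rad, forces in N, time in s.
With the tool pointing down it reaches from about 0.35 to 0.725 m from the base axis. Payload 4.3 kg.
Tool frame: the origin (TCP) lies at the very end of the fingers, on their centre line; the grasp point (between the pads) lies 19 mm behind it (arm.grip_point_offset is the distance from the TCP to the grasp point, in m); z points along the fingers, y is the line along which they close (so a half turn about z gives the same grasp; the last joint's range is limited). The gripper opens to 85 mm and grips with 20 to 120 N. Pads are 22 mm wide; open, the fingers measure 114 mm over their backs; the gripper's body (76 mm by 85 mm) begins 54 mm behind the grasp point. The pads swing forward as they close: fully open they stand 13 mm farther back than shut.
Start: joints at [1.231, 0.377, 0.081, 1.274, 0, 1.46], TCP at [0.131, 0.56, 0.231] pointing down, gripper open.
Joint ranges: [-2.72, 2.72], [-0.84, 1.66], [-1.02, 1.22], [-1.77, 2.12], [-1.37, 1.28], [-3.14, 3.14]. Speed limits (rad/s): [2.57, 2.57, 3.14, 3.14, 3.14, 3.14].

INTERFACE

Orientations are given as a rotation vector (axis times angle).
In Python, from plant import monitor, get_image, arm gives the robot as it stands.
- The arm moves only by the shell command python3 -m pendant 'ROWS' [FORCE]. ROWS is JSON, a list of rows, each a list of 7 numbers: the shift along the world's x, y, z scaled (see below), then the turn, a rotation vector about the world's x, y, z scaled (see below), then the gripper's target within -1 to 1 (shut at 1, half-way at 0, fully open at -1). A call has 1 to 12 rows; each row shifts and turns the commanded pose from where the row before left it; what a row does not reach is not made up. The controller multiplies each number of a shift by 5 cm and each number of a turn by 5 degrees. A row lasts 1/10 s, in which the tool goes at most 50 mm and 8.59 degrees, less where a joint would pass 70% of its speed; a pose out of reach is approached as far as the arm can. A call with a number of a shift or a turn outside -1 to 1 is refused whole. A call with a gripper value outside its range is refused whole. The fingers move at their own pace and stop on an object; FORCE is the grip in N (left out, the last holds). Time passes only in rows, so rows that do not move let the fingers close. It gives the time, the measured TCP pose, the force, the opening and the grip force at its end, in the units of the state.
- monitor.state(): the state, without advancing time (a new reading comes with each control period).
- get_image(name): name is "scene" or "top" or "wrist"; returns a dict with "pixels" (480x640x3 uint8, blue, green, red), "range_z" (480x640 float32, m along the optical axis (not along the pixel's ray), 0 where there is no reading), "mtx" (3x3 intrinsics, pixels), "dist" ([k1, k2, p1, p2, k3] as OpenCV has them; the pictures are not rectified), "world_to_cam" (4x4, takes a point from world to camera coordinates). Camera axes: x right, y up, looking along -z (the intrinsics and any distortion apply to the point x, -y, -z); pixel columns grow to the right and rows downward; lengths in m; the calibration is good to about 2 mm. A picture is of the moment at which its call begins.
- arm.finish_job(): hands the job in; it is judged then, once.
The state is a dict: "time": time; "joints": joint angles; "joint_vel": joint speeds; "joint_efforts": joint torques, N m; "tool_pos": TCP position; "tool_rot": TCP orientation; "wrist_force": force on the tool from outside, world axes, zero at the start; "torque": the same for the moment, N m; "gripper_width": opening from 0.0 (shut) to 1.0 (fully open); "gripper_force": force on a finger pad.
Only numpy, scipy, OpenCV 4.12 (cv2) and the standard library are available. Lean on these libraries where they do the work, as an engineer would, in place of code of your own. Each camera call takes 0.05 s, during which the arm holds its last target. There are 200 camera calls.

## Working session

There is one attempt and no reset: what is moved stays moved. The work goes in short steps, Python scripts to look and compute and a shell command to move; the robot and the scene stay as the last step left them, time stands still between calls to the robot, and variables do not carry over. Pictures are saved under pics/ and viewed, at most 10 in all, crops included, and the job is handed in when it is done.

```bash
mkdir -p pics
cat > h.py <<'E'
import numpy as np, cv2
from plant import monitor, get_image, arm
def ray(im,uv):
    p=cv2.undistortPoints(np.array([[uv]],float),im["mtx"],np.array(im["dist"],float))[0,0]
    T=np.linalg.inv(im["world_to_cam"]); d=T[:3,:3]@np.array([p[0],-p[1],-1]); return T[:3,3],d
def onplane(im,uv,z):
    o,d=ray(im,uv); return o+d*(z-o[2])/d[2]
def proj(im,P):
    c=im["world_to_cam"]@np.append(P,1); q=np.array([[c[0],-c[1],-c[2]]])
    return cv2.projectPoints(q,np.zeros(3),np.zeros(3),im["mtx"],np.array(im["dist"],float))[0][0,0]
def cloud(im):
    v,u=np.mgrid[0:480,0:640]; p=cv2.undistortPoints(np.stack([u,v],-1).reshape(-1,1,2).astype(float),im["mtx"],np.array(im["dist"],float)).reshape(480,640,2)
    r=im["range_z"]; c=np.stack([p[...,0]*r,-p[...,1]*r,-r,np.ones_like(r)],-1)
    return (c@np.linalg.inv(im["world_to_cam"]).T)[...,:3]
E
python3 - <<'E'
from h import *
a=get_image("scene");b=get_image("top")
for n,i in(("scene",a),("top",b)):
    cv2.imwrite(f"pics/{n}0.png",i["pixels"]); print(n,np.linalg.inv(i["world_to_cam"])[:3,3],i["mtx"][0,0])
print(monitor.state()["tool_rot"])
E
```

```text
scene [ 1.01870894 -0.32370756  0.79631326] 474.26255428466465
top [ 0.45753194 -0.0387852   1.19235918] 512.5996808686862
[-3.60092248e-01 -3.12047517e+00  2.81694579e-03]
```

View pics/scene0.png

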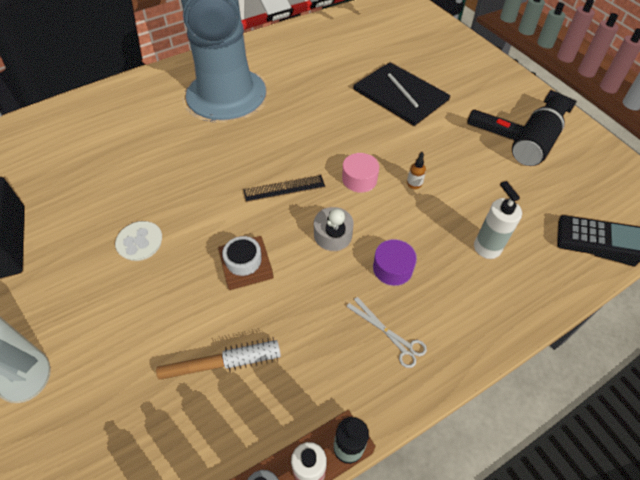

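View pics/top0.png

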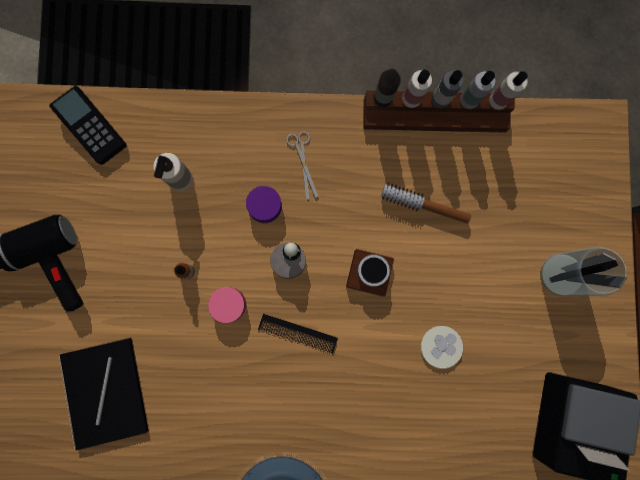

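The plinth carrying the figure is at about (333,228) in scene and (289,262) in top. The figure's skull is at (337,217) and (291,250). The pink and purple look-alikes are close by, at top (227,305) and (264,204). Next I measure.

Run:
```python
from h import *
s=monitor.state(); print(s["time"],s["tool_pos"])
for n in("top","scene"):
    i=get_image(n); C=cloud(i); print(n,"tcp px",proj(i,s["tool_pos"]))
    u0,v0=(289,262) if n=="top" else (333,225)
    m=np.zeros((480,640),bool); m[v0-40:v0+40,u0-40:u0+40]=1
    near=onplane(i,(u0,v0),.045); 
    m&=np.hypot(C[...,0]-near[0],C[...,1]-near[1])<.07
    g=i["pixels"].astype(int); sat=g.max(2)-g.min(2)
    t=m&(abs(C[...,2]-.045)<.006)&(sat<25)
    (cx,cy),r=cv2.minEnclosingCircle(C[t][:,:2].astype(np.float32)); print("plinth top",cx,cy,r,t.sum())
    dk=m&(C[...,2]>.04)&(C[...,2]<.066)&(g.max(2)<45)&(sat<25); P=C[dk]; print("dark",dk.sum(),P.min(0),P.max(0),cv2.minEnclosingCircle(P[:,:2].astype(np.float32)))
    sk=m&(C[...,2]>.075); P=C[sk]; print("skull",sk.sum(),P.min(0),P.max(0),P.mean(0))
    cv2.imwrite(f"pics/{n}1.png",cv2.resize(i["pixels"][v0-40:v0+40,u0-50:u0+50],None,fx=6,fy=6,interpolation=2))
i=cv2.hconcat([cv2.imread("pics/top1.png"),cv2.imread("pics/scene1.png")]); cv2.imwrite("pics/both1.png",cv2.resize(i,(800,320)))
```

```text
0.1 [0.1307736  0.55932237 0.23045467]
top tcp px [-45.56248454 482.62406475]
plinth top 0.5440826416015625 -5.1843098844983615e-06 0.039612505584955215 714
dark 69 [ 0.54397376 -0.02727483  0.0423784 ] [0.57733172 0.01091144 0.06307181] ((0.563335120677948, -0.007471682038158178), 0.019919244572520256)
skull 175 [ 0.54634272 -0.02333897  0.07784995] [0.57807588 0.00700514 0.10720752] [ 0.56263001 -0.00800264  0.09684723]
scene tcp px [436.54727246 -20.01537793]
plinth top 0.5430948138237 -0.00014633958926424384 0.04087571054697037 568
dark 151 [ 0.55067837 -0.02884164  0.05153319] [0.5822951  0.00786027 0.06006864] ((0.5649994015693665, -0.01049068570137024), 0.018451988697052002)
skull 227 [ 0.54917578 -0.02591248  0.07513422] [0.57924392 0.00487748 0.10631741] [ 0.56707635 -0.01220541  0.09603554]
```

View pics/both1.png

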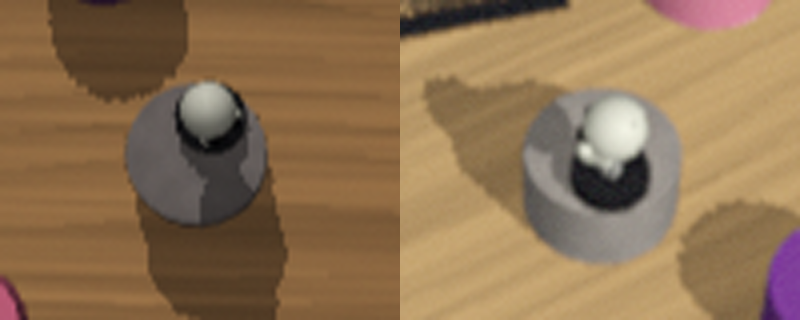

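The plinth top is centred near (0.544, 0.000). The figure is near (0.564, -0.010), about 22 mm off on the far-right side, so the push direction is roughly (-0.89, 0.45). I'll approach from behind it with the fingers shut, lined up with the push and leaning away.

```bash
python3 -m pendant '[[0.486,-0.597,0,0,0,-0.272,1],[0.486,-0.597,0,0,0,-0.272,1],[0.486,-0.597,0,0,0,-0.272,1],[0.486,-0.597,0,0,0,-0.272,1],[0.486,-0.597,0,0,0,-0.272,1],[0.486,-0.597,0,0,0,-0.272,1],[0.486,-0.597,0,0,0,-0.272,1],[0.486,-0.597,0,0,0,-0.272,1],[0.486,-0.597,0,0,0,-0.272,1],[0.486,-0.597,0,0,0,-0.272,1]]' && python3 -m pendant '[[0.486,-0.597,0,0,0,0,1],[0.486,-0.597,0,0,0,0,1],[0.486,-0.597,0,0,0,0,1],[0.486,-0.597,0,0,0,0,1],[0.486,-0.597,0,0,0,0,1],[0.486,-0.597,0,0,0,0,1],[0.486,-0.597,0,0,0,0,1],[0.486,-0.597,0,0,0,0,1],[0.486,-0.597,0,0,0,0,1],[0.486,-0.597,0,0,0,0,1]]' && python3 -m pendant '[[0,0,0,0.45,0.89,0,1],[0,0,0,0.45,0.89,0,1],[0,0,0,0.45,0.89,0,1],[0,0,-0.5,0,0,0,1],[0,0,-0.5,0,0,0,1],[0,0,-0.5,0,0,0,1],[0,0,0,0,0,0,1],[0,0,0,0,0,0,1]]'
python3 - <<'E'
from h import *
from scipy.spatial.transform import Rotation as R
s=monitor.state(); print(s["tool_pos"],s["gripper_width"],s["time"],s["joints"],s["wrist_force"]);print(R.from_rotvec(s["tool_rot"]).as_matrix().round(3))
a=get_image("scene");w=get_image("wrist")
cv2.imwrite("pics/s2.png",np.hstack([cv2.resize(a["pixels"][100:310,200:480],(400,300)),cv2.resize(w["pixels"],(400,300))]))
E
```

```text
time: 1.2
tool_pos: [0.3746, 0.26, 0.2313]
tool_rot: [0.729, 3.056, 0.0]
wrist_force: [0.4, -0.6, 0.3]
gripper_width: 0.002
gripper_force: 0.0
time: 2.2
tool_pos: [0.6176, -0.0384, 0.231]
tool_rot: [-0.727, -3.056, -0.0]
wrist_force: [0.7, 0.4, 0.2]
gripper_width: 0.001
gripper_force: 0.0
time: 3.0
tool_pos: [0.6164, -0.0369, 0.1564]
tool_rot: [-0.668, -2.806, -0.088]
wrist_force: [0.0, 0.3, 1.5]
gripper_width: -0.0
gripper_force: 0.0
[ 0.61638307 -0.0369204   0.15636622] -0.0003266408423104909 3.0 [-0.1975608   0.73960342  0.45615214  1.5410586   0.0691904   0.26084191] [0.04326355 0.27598121 1.53783548]
[[-0.862  0.45  -0.232]
 [ 0.435  0.893  0.117]
 [ 0.26  -0.    -0.966]]
```

View pics/s2.png

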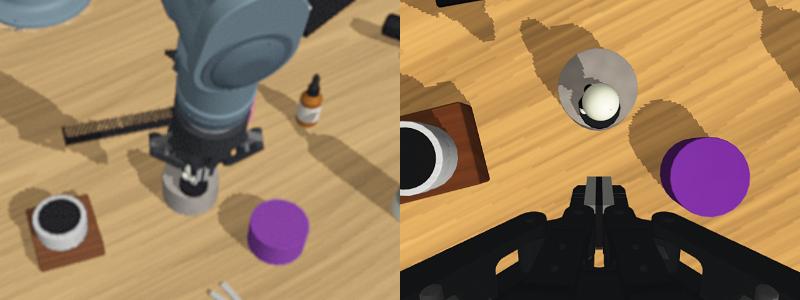

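In the wrist view the plinth is at about (597,88) in the crop, with the figure at its lower edge facing the shut fingertips at (598,185). Everything is lined up, so I measure from close by.

```bash
cat >> h.py <<'E'
def measure(n="wrist",near=(.544,0)):
    i=get_image(n); C=cloud(i); g=i["pixels"].astype(int); sat=g.max(2)-g.min(2); r=i["range_z"]>0
    m=r&(np.hypot(C[...,0]-near[0],C[...,1]-near[1])<.055)
    t=m&(abs(C[...,2]-.045)<.004); P=C[t]
    (px,py),pr=cv2.minEnclosingCircle(P[:,:2].astype(np.float32))
    f=m&(abs(C[...,2]-.057)<.003)&(g.max(2)<70); F=C[f]
    (fx,fy),fr=cv2.minEnclosingCircle(F[:,:2].astype(np.float32))
    k=m&(C[...,2]>.075)&(C[...,2]<.11)&(g.min(2)>70); K=C[k]
    (kx,ky),kr=cv2.minEnclosingCircle(K[:,:2].astype(np.float32))
    print(n,"plinth",round(px,4),round(py,4),round(pr,4),"foot",round(fx,4),round(fy,4),round(fr,4),f.sum(),"skull",round(kx,4),round(ky,4),round(kr,4),"z",K[:,2].max().round(4))
    o=np.array([fx-px,fy-py])*1000; print("offset mm foot",o.round(1),"skull",((kx-px)*1e3).round(1) if 0 else [round((kx-px)*1e3,1),round((ky-py)*1e3,1)])
    return i,C
E
python3 -c "
from h import *
i,C=measure()
# fingertip: nearest-to-tcp points
s=monitor.state();from scipy.spatial.transform import Rotation as R
L=(C.reshape(-1,3)-s['tool_pos'])@R.from_rotvec(s['tool_rot']).as_matrix()
m=(np.abs(L)<[.03,.03,.06]).all(1)&(i['range_z'].ravel()>0);L=L[m]*1e3
for z in range(-55,6,6):
  q=L[(L[:,2]>=z)&(L[:,2]<z+6)]
  if len(q):print(z,len(q),q.min(0).round(1),q.max(0).round(1))
"
```

```text
wrist plinth 0.5418 -0.0003 0.0404 foot 0.5614 -0.0083 0.0195 716 skull 0.5602 -0.0085 0.0173 z 0.1046
offset mm foot [19.5 -8. ] skull [18.4, -8.2]
-55 5319 [ -8.6 -30.  -55. ] [ 14.1  30.  -49. ]
-49 3496 [-11.9 -30.  -49. ] [ 14.2  30.  -43. ]
-43 916 [-13.  -27.6 -43. ] [ 13.9  29.8 -37. ]
-37 1359 [-11.2  -8.  -37. ] [ 11.8   9.1 -31. ]
-31 624 [  6.1 -13.3 -31. ] [ 11.7  13.8 -25. ]
-25 753 [  6.  -13.5 -25. ] [ 11.6  13.8 -19. ]
-19 661 [  6.  -13.4 -19. ] [ 11.5  13.8 -13. ]
-13 571 [  6.  -13.4 -13. ] [11.5 13.7 -7. ]
-7 301 [  6.3 -12.1  -7. ] [11.4 12.5 -1. ]
-1 4 [10.1 -0.7 -0.9] [10.3  6.3 -0.4]
```

```bash
python3 -m pendant '[[-0.25,0.22,0,0,0,0.9,1],[0,0,-0.5,0,0,0,1],[0,0,-0.5,0,0,0,1],[0,0,-0.5,0,0,0,1],[0,0,-0.3,0,0,0,1],[0,0,-0.25,0,0,0,1],[0,0,0,0,0,0,1],[0,0,0,0,0,0,1],[0,0,0,0,0,0,1]]'
python3 - <<'E'
from h import *
i,C=measure(); s=monitor.state(); print(s["tool_pos"],s["wrist_force"])
cv2.imwrite("pics/w3.png",i["pixels"])
E
```

```text
time: 4.05
tool_pos: [0.6055, -0.0263, 0.0552]
tool_rot: [-0.557, -2.833, -0.074]
wrist_force: [-0.4, -0.1, 0.3]
gripper_width: 0.002
gripper_force: 0.0
wrist plinth 0.5418 -0.0004 0.0405 foot 0.5642 -0.0088 0.0194 1441 skull 0.5602 -0.0086 0.0173 z 0.105
offset mm foot [22.4 -8.4] skull [18.4, -8.2]
[ 0.6054573  -0.02621843  0.05511718] [-0.11633169 -0.66140092  0.66891412]
```

View pics/w3.png

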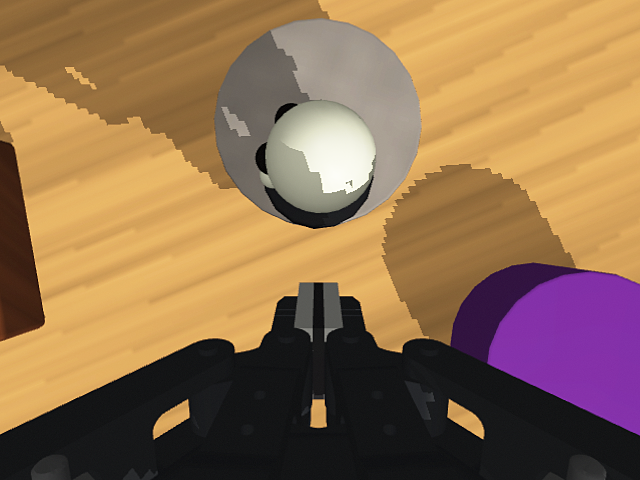

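The fingertips (320,290) sit straight behind the figure (320,160), with the foot's edge at (318,225). I lower to about half the foot's height, then advance slowly.

```bash
python3 -m pendant '[[0,0,-0.11,0,0,0,1],[-0.055,0.023,0,0,0,0,1],[-0.055,0.023,0,0,0,0,1],[-0.055,0.023,0,0,0,0,1],[-0.037,0.0156,0,0,0,0,1],[-0.037,0.0156,0,0,0,0,1],[-0.037,0.0156,0,0,0,0,1],[-0.037,0.0156,0,0,0,0,1],[-0.037,0.0156,0,0,0,0,1],[0,0,0,0,0,0,1],[0,0,0,0,0,0,1]]'
python3 - <<'E'
from h import *
i,C=measure(); s=monitor.state(); print(s["tool_pos"],s["wrist_force"])
cv2.imwrite("pics/w4.png",i["pixels"])
E
```

```text
time: 5.2
tool_pos: [0.5869, -0.0187, 0.0484]
tool_rot: [-0.557, -2.83, -0.074]
wrist_force: [0.6, -0.3, -0.2]
gripper_width: 0.002
gripper_force: 0.0
wrist plinth 0.5415 -0.0002 0.0402 foot 0.5666 -0.0127 0.0233 406 skull 0.5671 -0.0171 0.0284 z 0.1047
offset mm foot [ 25.1 -12.5] skull [25.7, -16.9]
[ 0.58694081 -0.01871943  0.048327  ] [-0.02331641 -0.29772115  0.33924045]
```

View pics/w4.png

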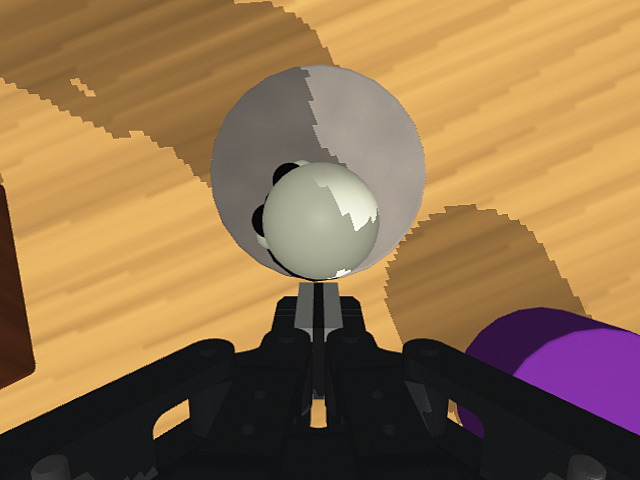

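The fingertips (320,283) are just at the foot's edge (318,280), and the plinth hasn't moved. I raise 1 mm for clearance, start pushing, and exclude the fingers from the measurement.

```bash
python3 - <<'E'
t=open('h.py').read()
t=t.replace("    t=m&(abs","""    from scipy.spatial.transform import Rotation as R
    s=monitor.state(); L=(C-s["tool_pos"])@R.from_rotvec(s["tool_rot"]).as_matrix()
    m&=~((L[...,0]<.0125)&(abs(L[...,1])<.05)&(L[...,2]<.004))
    t=m&(abs""",1)
open('h.py','w').write(t)
E
python3 -m pendant '[[0,0,0.024,0,0,0,1],[-0.037,0.0156,0,0,0,0,1],[-0.037,0.0156,0,0,0,0,1],[-0.037,0.0156,0,0,0,0,1],[-0.037,0.0156,0,0,0,0,1],[-0.037,0.0156,0,0,0,0,1],[0,0,0,0,0,0,1],[0,0,0,0,0,0,1],[0,0,0,0,0,0,1]]'
python3 - <<'E'
from h import *
i,C=measure(); s=monitor.state(); print(s["tool_pos"],s["wrist_force"])
cv2.imwrite("pics/w5.png",i["pixels"])
E
```

```text
time: 6.15
tool_pos: [0.5775, -0.0148, 0.0495]
tool_rot: [-0.557, -2.83, -0.074]
wrist_force: [-0.6, 0.1, -0.7]
gripper_width: -0.003
gripper_force: 0.0
wrist plinth 0.5416 -0.0003 0.0402 foot 0.549 -0.0148 0.0155 78 skull 0.5491 -0.004 0.0174 z 0.1046
offset mm foot [  7.4 -14.6] skull [7.5, -3.7]
[ 0.57756067 -0.01480962  0.04946359] [-0.38166614  0.53971791  0.12173485]
```

View pics/w5.png

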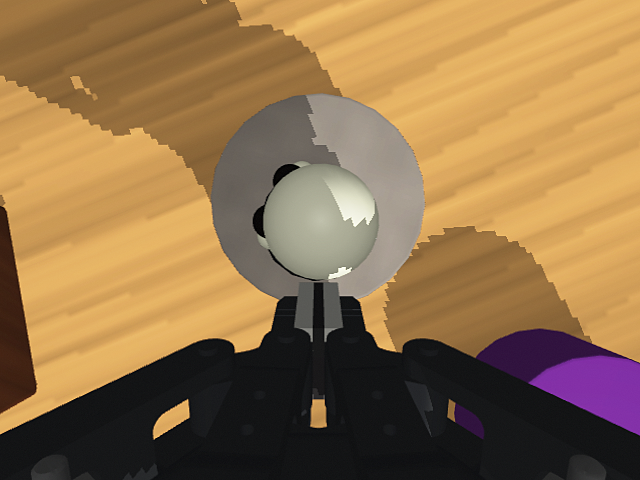

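The figure slid without nodding and is still in line. The remaining offset is (7.5, -3.7) mm and the plinth is unmoved.

```bash
python3 -m pendant '[[-0.036,0.0177,0,0,0,0,1],[-0.036,0.0177,0,0,0,0,1],[-0.036,0.0177,0,0,0,0,1],[-0.036,0.0177,0,0,0,0,1],[0,0,0,0,0,0,1],[0,0,0,0,0,0,1],[0,0,0,0,0,0,1]]'
python3 - <<'E'
from h import *
i,C=measure(); s=monitor.state(); print(s["tool_pos"],s["wrist_force"])
E
```

```text
time: 6.9
tool_pos: [0.5704, -0.0112, 0.0496]
tool_rot: [-0.557, -2.83, -0.074]
wrist_force: [-0.6, 0.4, 0.7]
gripper_width: 0.005
gripper_force: 0.0
wrist plinth 0.5415 -0.0002 0.0403 foot 0.5428 -0.0102 0.0165 74 skull 0.5462 -0.0063 0.023 z 0.105
offset mm foot [  1.3 -10. ] skull [4.7, -6.1]
[ 0.57045887 -0.01124084  0.04954195] [-0.52423793  0.84064819 -0.24075633]
```

By travel, the figure should be within 1 mm of centre. I back off along the push line, rise and check.

```bash
python3 -m pendant '[[0.04,-0.02,0,0,0,0,1],[0.1,-0.05,0,0,0,0,1],[0.2,-0.1,0,0,0,0,1],[0.4,-0.2,0,0,0,0,1],[0.2,-0.1,0.2,0,0,0,1],[0,0,0.5,0,0,0,1],[0,0,0.5,0,0,0,1],[0,0,0.5,0,0,0,1],[0,0,0.4,0,0,0,1],[0,0,0,0,0,0,1],[0,0,0,0,0,0,1],[0,0,0,0,0,0,1]]'
python3 - <<'E'
from h import *
i,C=measure(); s=monitor.state(); print(s["tool_pos"],s["wrist_force"])
cv2.imwrite("pics/w6.png",i["pixels"])
E
```

```text
time: 8.15
tool_pos: [0.617, -0.0348, 0.1532]
tool_rot: [-0.557, -2.828, -0.073]
wrist_force: [0.3, -0.1, -0.0]
gripper_width: -0.0
gripper_force: 0.0
wrist plinth 0.5415 -0.0002 0.0401 foot 0.5429 -0.0005 0.0196 1038 skull 0.5436 -0.0013 0.0168 z 0.1044
offset mm foot [ 1.5 -0.3] skull [2.1, -1.1]
[ 0.61682811 -0.03474719  0.15304897] [-0.34006073  0.78916213  0.89821186]
```

View pics/w6.png

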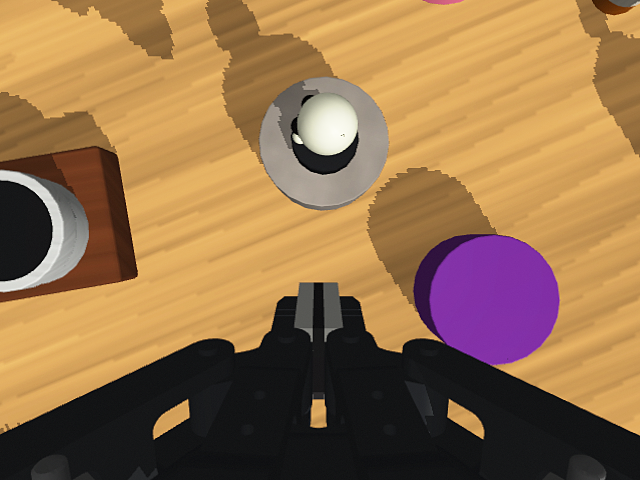

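The figure stands upright, with the skull at (327,124) on a plinth centred at (324,140). The offset is about 1.5–2 mm toward the hand, so one more small tap along the same line will trim it.

```bash
python3 -m pendant '[[0,0,-0.5,0,0,0,1],[0,0,-0.5,0,0,0,1],[0,0,-0.5,0,0,0,1],[0,0,-0.4,0,0,0,1],[0,0,-0.17,0,0,0,1],[-0.4,0.2,0,0,0,0,1],[-0.3,0.15,0,0,0,0,1],[-0.1,0.05,0,0,0,0,1],[0,0,0,0,0,0,1],[0,0,0,0,0,0,1]]'
```

```text
time: 9.2
tool_pos: [0.5784, -0.0151, 0.0513]
tool_rot: [-0.557, -2.832, -0.074]
wrist_force: [0.8, 0.0, 0.2]
gripper_width: -0.0
gripper_force: 0.0
```

```bash
python3 -m pendant '[[0,0,-0.03,0,0,0,1],[-0.038,0.018,0,0,0,0,1],[-0.038,0.018,0,0,0,0,1],[-0.038,0.018,0,0,0,0,1],[-0.038,0.018,0,0,0,0,1],[-0.038,0.018,0,0,0,0,1],[0,0,0,0,0,0,1],[0,0,0,0,0,0,1],[0,0,0,0,0,0,1]]'
python3 -m pendant '[[0.04,-0.02,0,0,0,0,1],[0.1,-0.05,0,0,0,0,1],[0.2,-0.1,0,0,0,0,1],[0.4,-0.2,0,0,0,0,1],[0.2,-0.1,0.2,0,0,0,1],[0,0,0.5,0,0,0,1],[0,0,0.5,0,0,0,1],[0,0,0.5,0,0,0,1],[0,0,0.4,0,0,0,1],[0,0,0,0,0,0,1],[0,0,0,0,0,0,1],[0,0,0,0,0,0,1]]'
python3 - <<'E'
from h import *
i,C=measure(); cv2.imwrite("pics/w7.png",i["pixels"])
E
```

```text
time: 10.1
tool_pos: [0.568, -0.0103, 0.0495]
tool_rot: [-0.557, -2.83, -0.074]
wrist_force: [-0.0, 0.5, -1.1]
gripper_width: 0.0
gripper_force: 0.0
time: 11.3
tool_pos: [0.6146, -0.0338, 0.1532]
tool_rot: [-0.557, -2.828, -0.073]
wrist_force: [0.1, 0.2, -0.4]
gripper_width: -0.002
gripper_force: 0.0
wrist plinth 0.5414 -0.0001 0.0402 foot 0.5406 0.0008 0.0196 1057 skull 0.5412 -0.0002 0.0169 z 0.1046
offset mm foot [-0.9  0.9] skull [-0.3, -0.1]
```

View pics/w7.png

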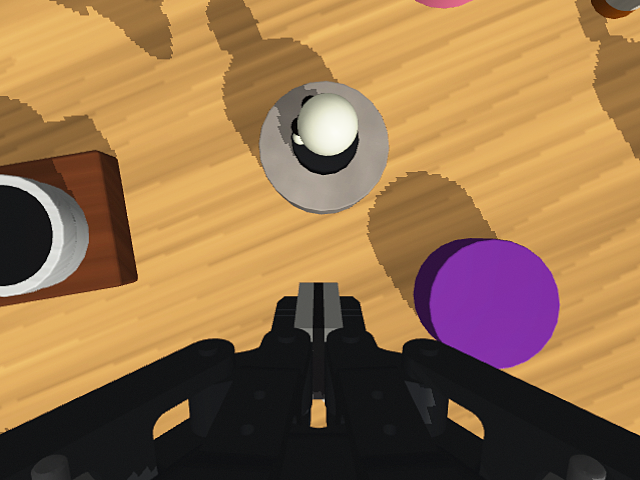

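The figure is upright at the plinth's centre, within about 1 mm, and the plinth is unmoved. I raise the hand clear, let things settle and hand in.

```bash
python3 -m pendant '[[0,0,0.5,0,0,0,1],[0,0,0.5,0,0,0,1],[0,0,0,0,0,0,1],[0,0,0,0,0,0,1],[0,0,0,0,0,0,1],[0,0,0,0,0,0,1],[0,0,0,0,0,0,1],[0,0,0,0,0,0,1]]'
python3 -c "
from h import *
measure(); print(arm.finish_job())"
```

```text
time: 12.15
tool_pos: [0.6147, -0.0337, 0.204]
tool_rot: [-0.557, -2.829, -0.074]
wrist_force: [-0.2, 0.6, -0.2]
gripper_width: 0.0
gripper_force: 0.0
wrist plinth 0.5417 0.0 0.0399 foot 0.5405 0.0008 0.0195 651 skull 0.5401 0.0002 0.017 z 0.1046
offset mm foot [-1.1  0.8] skull [-1.6, 0.2]
the job is handed in; nothing more can be done
None
```

The skull figure now stands upright within about 1.5 mm of the plinth's middle, the plinth did not move, the hand is clear, and the job was handed in at about 12 s.

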